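# Hold the tray bolt back with the service key

## Task

Take the service key (the one with the rectangular bow) out of the key rack and push it down into the key switch on the white console, working it past the sticky pins until its shoulder is fully home on the lock face. Then turn it a quarter turn clockwise, seen from above, so that the tray bolt draws back, and finish while still gripping the key and holding it turned against the return spring. Leave the other key in its socket and everything else on the bench where it stands.

Things in the scene. Friction and masses are not known exactly. Their poses are not given: they have to be found in the camera images.
- key_grip (a point): Service key, 60 g, upright: centre of its black bow, where to grip. z up, away from the shank; x along the width of bow and blade. Bow: rectangle 34 mm wide (x), 10 thick (y), 34 high, 17 above and below this point; under it a shoulder 26 x 12 x 8 mm, its underside 25 mm below this point and resting on the rack. Either key may be in either socket. Fits the lock either way round.
- key_seat (a point): Service key: centre of the shoulder's underside, 25 mm below key_grip, same axes; fully home it lies at lock_mouth. Below it the steel shank, 34 mm long: a round neck 6 mm in diameter, 10 long, then a flat blade 16 wide (x), 6 thick (y), 24 long, its last 4.5 mm tapering to 13 x 2.5.
- lock_mouth (a point): Key switch: centre of the slot, in a 46 mm square aluminium face flush with the console's top. x along the slot, z up. Slot 17.5 x 7.5 mm, chamfered 2 mm, through the fixed 8 mm face; the plug below has the same slot. The blade can turn only when wholly below the face, the shoulder (hard stop) within 2 mm of it; once turned the key cannot be pulled out.
- console: Fixed white console, 200 x 200 mm, 70 mm high, origin under its centre, slot 35 mm towards its -x; a steel tray bolt and its catch stand 26 mm at most above its top, 62 mm towards +x. In the lock two pairs of sticky spring pins pinch the blade, met with the shoulder about 15 and 6 mm above the face; each takes a push of 8 to 14 N straight down, or 5 to 9 when the key is wiggled 0.05 rad about z.
- lock_plug (a joint): Turn of the plug, rad: 0 at rest, growing clockwise seen from above to a stop at 1.571. A return spring resists with 0.06 N m at rest, 0.11 at a quarter turn, and turns the key back if let go. The blade has about 0.1 rad of play, so the plug lags the key by that. The tray bolt draws back with it.
- key_rack: Fixed grey block, 130 mm (x) by 50 (y), 45 high, origin under its centre; two sockets 35 mm either side of the centre along x, 38 deep, 19 x 9 mm, each holding a key upright, shank down, bow's width along the rack's x. Lift a key 35 mm to clear it.
- spare_key: The other key, to be left alone: round disc bow 32 mm in diameter, 10 mm thick, on the same 26 x 12 x 8 mm shoulder; origin at the centre of the shoulder's underside, its top 38 mm above. It stands in the other socket of the rack.
- pump_bottle: Bystander: white pump bottle, 62 mm in diameter, 167 mm high, origin under its centre.
- jar: Bystander: specimen jar, 52 mm in diameter, 62 mm high, origin under its centre.
- tape: Bystander: clear tape roll lying flat, 76 mm in diameter, 19 mm high, origin under its centre.
- stapler: Bystander: stapler, 135 x 36 mm, 45 mm high, origin under its centre.
- timer: Bystander: flat white timer, 62 x 62 x 18 mm, origin under its centre.

How it is judged (in metres and radians):
On the way, in this order (a step that is already met when the one before it is completed fails the run):
1. the service key is fully home in the lock, not yet turned (z of key_seat in the frame of lock_mouth below 0.0035 m and horizontal distance between key_seat and lock_mouth below 0.004 m and angle between key_seat's own z axis and vertical below 0.12 rad and value of joint lock_plug below 0.3 rad), for 0.1 s.
2. the key is turned a quarter, fully home, in the gripper (z of key_seat in the frame of lock_mouth below 0.0035 m and horizontal distance between key_seat and lock_mouth below 0.004 m and angle between key_seat's own z axis and vertical below 0.12 rad and contact force between key and the fingers above 1 N and value of joint lock_plug above 1.25 rad), for 0.3 s.
At the end, for the whole second after the job is handed in: Service key home (shoulder within 3.5 mm of the lock face, 4 mm of the slot centre, upright within 0.12 rad), plug turned over 1.25 rad, fingers on the key with over 1 N; other key within 20 mm, bystanders within 30 mm of their start (all of step 2 and distance of spare_key from where it was at the start of the episode below 0.02 m and distance of each of pump_bottle, jar, tape, stapler, timer from where it was at the start of the episode below 0.03 m); the arm keeps its last pose, push and grip.
It fails at once if the other key is pulled out or pushed over (20 mm) (distance of spare_key from where it was at the start of the episode above 0.02 m).
It fails at once if a loose bystander is pushed away (over 30 mm) (distance of any of pump_bottle, jar, tape, stapler, timer from where it was at the start of the episode above 0.03 m).
It also fails if it takes over 54 s, if anything falls off the work surface, if the arm or the gripper's body presses on something with over 40 N, if the wrist force passes 120 N, or if a joint passes its speed limit or range.

## Robot

A 6-joint arm with a two-finger parallel gripper is mounted at the origin on the work surface. World frame = base frame: x ahead of the robot, y to its left, z up, the work surface at z = 0. Lengths are in m, angles in degrees, forces in N, time in s.
With the tool pointing down it reaches from about 0.4 to 0.825 m from the base axis. Payload 7 kg.
Tool frame: the origin (TCP) lies midway between the tips of the shut fingers; the grasp point (between the pads) lies r.grasp_offset behind it (r.grasp_offset is the distance from the TCP to the grasp point, in m); x points along the fingers, z is the direction in which the jaws open and shut, and the axes are right-handed (so a half turn about x gives the same grasp; the last joint's range is limited). The gripper opens to 88 mm and grips with 3 to 60 N. Pads are 19 mm wide; open, the fingers measure 130 mm over their backs; the gripper's body (78 mm by 193 mm) begins 47 mm behind the grasp point.
Start: joints at [85.663, 20.546, 0.682, 0, -70.136, -16.507], TCP at [0.24, 0.631, 0.227] pointing down, gripper open.
Joint ranges: [-176.03, 176.03], [-82.01, 121.73], [-58.28, 71.71], [-173.87, 95.51], [-174.79, -0.11], [-173.66, 173.66]. Speed limits (degrees/s): [136.94, 136.94, 172.46, 180, 180, 180].

## Interface

Orientations are given as [roll, pitch, yaw] about the fixed x, y, z axes, in that order (R = Rz(yaw) Ry(pitch) Rx(roll)).
In Python, from plant import readout, vision, close_job, r gives the robot as it stands.
- The arm moves only by the shell command python3 -m handwheel 'ROWS' [OPENING] [FORCE]. ROWS is JSON, a list that holds one entry, the list of rows, each a list of 4 numbers: the shift along the world's x, y, z in units of 40 mm (1.0 is 40 mm), then the turn about the world's z in units of 5 degrees (1.0 is 5 degrees). In form: [[[tx, ty, tz, roll], ...]]. A call has 1 to 8 rows; each row shifts and turns the pose as measured when the row begins; what a row does not reach is not made up. A row lasts 1/10 s, in which the tool goes at most 50 mm and 8.59 degrees, less where a joint would pass 70% of its speed; a pose out of reach is approached as far as the arm can. A call is refused whole if a number of a shift passes 1 or a number of a turn 1, either way. A call with a gripper value outside its range is refused whole. OPENING is the finger opening in mm, from 0 to 87.6, set as the call begins (- or left out, the last holds). The fingers move at their own pace and stop on an object; FORCE is the grip in N (left out, the last holds). Time passes only in rows, so rows that do not move let the fingers close. It gives the time, the measured TCP pose, the force and the opening at its end, in the units of the state.
- readout.get_state(): the state, without advancing time (a new reading comes with each control period).
- vision.capture(name): name is "scene" or "top"; returns the picture (384x512x3 uint8, blue, green, red); there is no depth.
- vision.get_calibration(name): a dict with "intrinsics" (3x3 intrinsics, pixels), "pose" (4x4, takes a point from camera to world coordinates). Camera axes: x right, y up, looking along -z (the intrinsics and any distortion apply to the point x, -y, -z); pixel columns grow to the right and rows downward; lengths in m; the calibration is good to about 2 mm. A picture is of the moment at which its call begins. get_calibration takes no time and is no camera call.
- close_job(): hands the job in, once; it reports no verdict.
The state is a dict: "time_s": time; "joints": joint angles; "qd": joint speeds; "joint_torque": joint torques, N m; "tcp_pos": TCP position; "eef_rot": TCP orientation; "contact_force": force on the tool from outside, world axes, zero at the start; "moment": the same for the moment, N m; "gripper_width": finger opening in m.
Only numpy, scipy, OpenCV 4.12 (cv2) and the standard library are available. Lean on these libraries where they do the work, as an engineer would, in place of code of your own. Each camera call takes 0.05 s, during which the arm holds its last target.

## Working session

There is one attempt and no reset: what is moved stays moved. The work goes in short steps, Python scripts to look and compute and a shell command to move; the robot and the scene stay as the last step left them, time stands still between calls to the robot, and variables do not carry over. Pictures are saved under pics/ and viewed, and the job is handed in when it is done.

```bash
ls; mkdir -p pics; python3 - <<'E'
from plant import readout, vision, r
import cv2
s=readout.get_state(); print(s); print(r.grasp_offset)
for n in("scene","top"):
    c=vision.get_calibration(n); print(n,c)
    im=vision.capture(n); cv2.imwrite(f"pics/{n}0.png",im)
E
```

```text
pics
{'time_s': 0.0, 'joints': array([ 8.56621962e+01,  2.05913209e+01,  6.32786130e-01, -2.15140811e-02,
       -7.01355615e+01, -1.65067200e+01]), 'qd': array([ 0.02031353,  0.07320391, -0.12023877,  0.02557849,  0.01651546,
       -0.03972699]), 'joint_torque': array([-4.90927687e-04, -5.82709408e+01,  2.93050164e+01,  6.99723691e+00,
        6.90123779e-03, -1.47625233e-04]), 'tcp_pos': array([0.24003116, 0.63034384, 0.22561209]), 'eef_rot': array([   4.37808755,   89.90375411, -106.47376328]), 'contact_force': array([ 0.65373393,  1.03497404, -0.71564978]), 'moment': array([-0.01953398, -0.03896194, -0.03649058]), 'gripper_width': 0.08799114373913629}
0.0188
scene {'intrinsics': array([[434.96522089,   0.        , 252.76134632],
       [  0.        , 434.96522089, 187.46148207],
       [  0.        ,   0.        ,   1.        ]]), 'pose': array([[-0.75844203, -0.5170399 ,  0.39678134,  0.99907148],
       [ 0.65154419, -0.61644904,  0.44213204,  0.50984072],
       [ 0.01599557,  0.5938521 ,  0.80441521,  1.0642547 ],
       [ 0.        ,  0.        ,  0.        ,  1.        ]])}
top {'intrinsics': array([[484.71477488,   0.        , 256.41996508],
       [  0.        , 484.71477488, 190.49370382],
       [  0.        ,   0.        ,   1.        ]]), 'pose': array([[ 0.00754856,  0.99524657, -0.09709423,  0.35459571],
       [-0.99996842,  0.00775439,  0.00174267, -0.00954345],
       [ 0.0024873 ,  0.09707801,  0.99527367,  1.68975526],
       [ 0.        ,  0.        ,  0.        ,  1.        ]])}
```

View pics/scene0.png

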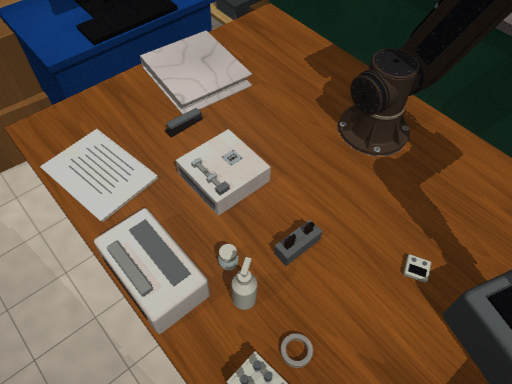

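View pics/top0.png

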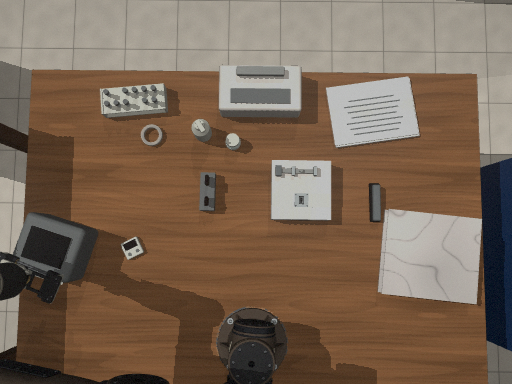

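The scene shows the console at about (222,170), the rack at (298,242) and the bystanders. In the top view the rack is at (207,191) and the console at (301,190). I'll zoom in next.

```bash
python3 - <<'E'
import cv2,numpy as np
s=cv2.imread("pics/scene0.png");t=cv2.imread("pics/top0.png")
def z(im,x,y,w,h,k): return cv2.resize(im[y:y+h,x:x+w],None,fx=k,fy=k,interpolation=cv2.INTER_CUBIC)
a=z(s,265,210,66,58,6);b=z(t,190,160,40,58,6)
cv2.imwrite("pics/rackz.png",np.hstack([a,b]))
a=z(s,170,125,105,90,4);b=z(t,265,152,72,72,5)
b=b[:360];cv2.imwrite("pics/conz.png",np.hstack([a,b]))
E
```

```text
(no output)
```

View pics/rackz.png

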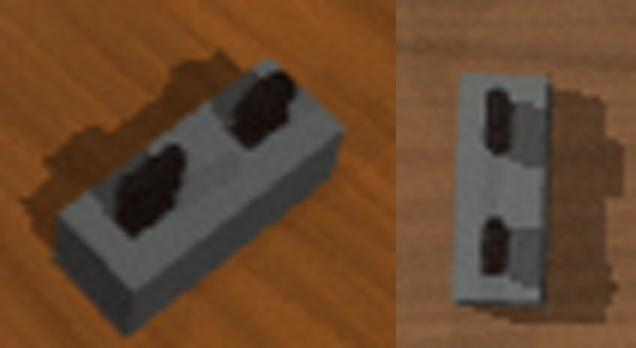

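View pics/conz.png

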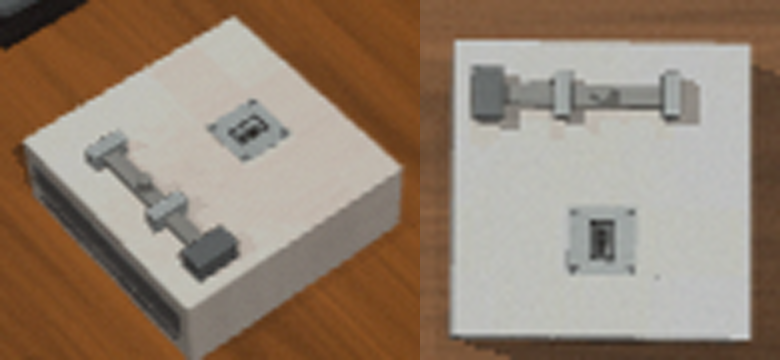

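```bash
python3 - <<'E'
import cv2,numpy as np
s=cv2.imread("pics/scene0.png");t=cv2.imread("pics/top0.png")
def z(im,x,y,w,h,k):
    c=im[y:y+h,x:x+w].astype(float); c=np.clip((c/255)**.5*255*1.1,0,255).astype(np.uint8)
    return cv2.resize(c,None,fx=k,fy=k,interpolation=cv2.INTER_NEAREST)
a=z(s,278,216,40,38,11);b=z(t,198,168,20,38,11)
cv2.imwrite("pics/rackz2.png",np.hstack([a,b]))
E
```

```text
(no output)
```

View pics/rackz2.png

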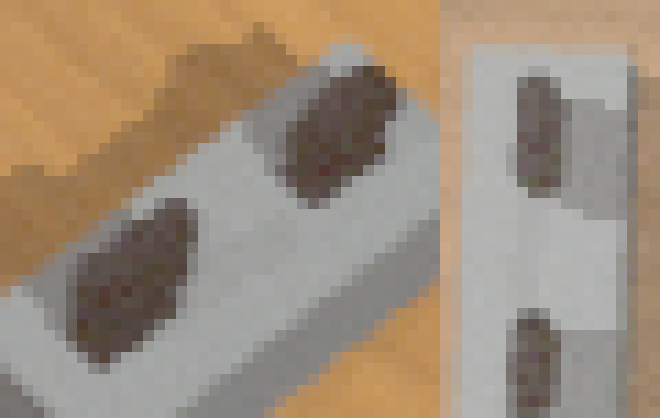

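```bash
cat > h.py <<'E'
import numpy as np, cv2
from plant import readout, vision, r
C={n:vision.get_calibration(n) for n in("scene","top")}
def ray(n,u,v):
    K=C[n]["intrinsics"];P=C[n]["pose"]
    d=np.array([(u-K[0,2])/K[0,0],-(v-K[1,2])/K[1,1],-1.0])
    return P[:3,3],P[:3,:3]@d
def plane(n,u,v,z):
    o,d=ray(n,u,v); return o+d*(z-o[2])/d[2]
def tri(a,b):
    (o1,d1),(o2,d2)=ray("scene",*a),ray("top",*b)
    d1=d1/np.linalg.norm(d1);d2=d2/np.linalg.norm(d2)
    s=np.linalg.lstsq(np.c_[d1,-d2],o2-o1,rcond=None)[0]
    p,q=o1+s[0]*d1,o2+s[1]*d2
    return (p+q)/2,np.linalg.norm(p-q)*1000
def proj(n,p):
    K=C[n]["intrinsics"];P=C[n]["pose"];c=P[:3,:3].T@(np.asarray(p)-P[:3,3])
    return K[0,0]*c[0]/-c[2]+K[0,2], K[1,1]*-c[1]/-c[2]+K[1,2]
E
python3 - <<'E'
from h import *
s=cv2.imread("pics/scene0.png");t=cv2.imread("pics/top0.png")
def blobs(m,x,y,k):
    cs,_=cv2.findContours(m,cv2.RETR_EXTERNAL,cv2.CHAIN_APPROX_NONE)
    for c in cs:
        if cv2.contourArea(c)>k:
            M=cv2.moments(c);R=cv2.minAreaRect(c)
            print("area",cv2.contourArea(c),"cen",round(M['m10']/M['m00']+x,2),round(M['m01']/M['m00']+y,2),"rect",np.round(cv2.boxPoints(R)+[x,y],1).tolist(),np.round(R[1],1),"fill",round(M['m00']/(R[1][0]*R[1][1]),2))
for im,(x,y,w,h),n in((s,(265,210,66,58),"scene"),(t,(190,160,40,58),"top")):
    c=im[y:y+h,x:x+w]; g=cv2.resize(c,None,fx=4,fy=4,interpolation=cv2.INTER_CUBIC)
    hsv=cv2.cvtColor(g,cv2.COLOR_BGR2HSV)
    def rep(m,k):
        cs,_=cv2.findContours(m,cv2.RETR_EXTERNAL,cv2.CHAIN_APPROX_NONE)
        for q in cs:
            if cv2.contourArea(q)/16>k:
                q=(q.astype(float)+.5)/4-.5+[x,y]; q=q.astype(np.float32)
                M=cv2.moments(q);R=cv2.minAreaRect(q)
                print(n,"area",round(M['m00'],1),"cen",round(M['m10']/M['m00'],2),round(M['m01']/M['m00'],2),np.round(cv2.boxPoints(R),1).tolist(),np.round(R[1],1),"fill",round(M['m00']/(R[1][0]*R[1][1]),2))
                if k<100: print("  poly",np.round(cv2.approxPolyDP(q,.5,True)[:,0],1).tolist())
    print("dark");rep((hsv[...,2]<52).astype(np.uint8),15)
    print("grey");rep(((hsv[...,1]<60)&(hsv[...,2]>(70 if n=="scene" else 60))|(hsv[...,2]<52)).astype(np.uint8),150)
E
```

```text
dark
scene area 82.1 cen 280.49 255.94 [[271.29998779296875, 250.1999969482422], [275.20001220703125, 246.60000610351562], [289.29998779296875, 261.3999938964844], [285.3999938964844, 265.1000061035156]] [20.5  5.3] fill 0.76
  poly [[274.8999938964844, 246.89999389648438], [274.3999938964844, 252.89999389648438], [285.6000061035156, 264.8999938964844], [286.6000061035156, 263.8999938964844], [286.1000061035156, 258.1000061035156]]
scene area 116.1 cen 289.24 241.29 [[280.20001220703125, 242.5], [292.3999938964844, 231.8000030517578], [298.8999938964844, 239.3000030517578], [286.79998779296875, 249.89999389648438]] [ 9.9 16.2] fill 0.72
  poly [[293.6000061035156, 233.60000610351562], [290.6000061035156, 235.60000610351562], [288.6000061035156, 235.10000610351562], [288.1000061035156, 236.60000610351562], [286.6000061035156, 238.10000610351562], [284.6000061035156, 238.60000610351562], [283.6000061035156, 240.39999389648438], [283.3999938964844, 245.60000610351562], [286.3999938964844, 248.89999389648438], [289.8999938964844, 247.10000610351562], [293.6000061035156, 243.8999938964843
[... 1476 characters left out ...]
89648438, 174.60000610351562], [209.1999969482422, 174.6999969482422], [208.8000030517578, 185.1999969482422]] [ 4.3 10.5] fill 0.8
  poly [[205.89999389648438, 174.60000610351562], [204.89999389648438, 175.39999389648438], [204.60000610351562, 182.89999389648438], [204.89999389648438, 183.89999389648438], [206.89999389648438, 185.10000610351562], [208.60000610351562, 183.89999389648438], [209.10000610351562, 177.10000610351562], [207.60000610351562, 175.10000610351562]]
grey
top area 550.9 cen 206.9 191.11 [[198.6999969482422, 210.10000610351562], [200.10000610351562, 171.60000610351562], [215.60000610351562, 172.1999969482422], [214.1999969482422, 210.60000610351562]] [15.5 38.5] fill 0.92
```

```bash
python3 - <<'E'
from h import *
print("far",tri((289.24,241.29),(206.73,179.92)))
print("near",tri((308.18,227.68),(206.12,200.81)))
for p in [(198.7,210.1),(200.1,171.6),(215.6,172.2),(214.2,210.6)]: print(plane("top",*p,.045).round(4))
s=cv2.imread("pics/scene0.png");t=cv2.imread("pics/top0.png")
def z(im,x,y,w,h,k): return cv2.resize(im[y:y+h,x:x+w],None,fx=k,fy=k,interpolation=cv2.INTER_NEAREST)
cv2.imwrite("pics/lockz.png",np.hstack([z(s,215,140,34,34,12),z(t,284,182,32,34,12)]))
print(proj("top",[.6,0,.07]))
E
```

```text
far (array([0.54755873, 0.15542293, 0.06587904]), np.float64(0.07701909897494601))
near (array([0.47743117, 0.15652434, 0.06104233]), np.float64(0.587859412779852))
[0.4466 0.183  0.045 ]
[0.5785 0.1808 0.045 ]
[0.5768 0.1277 0.045 ]
[0.4454 0.1304 0.045 ]
(np.float64(252.94751400261288), np.float64(164.69540304931914))
```

View pics/lockz.png

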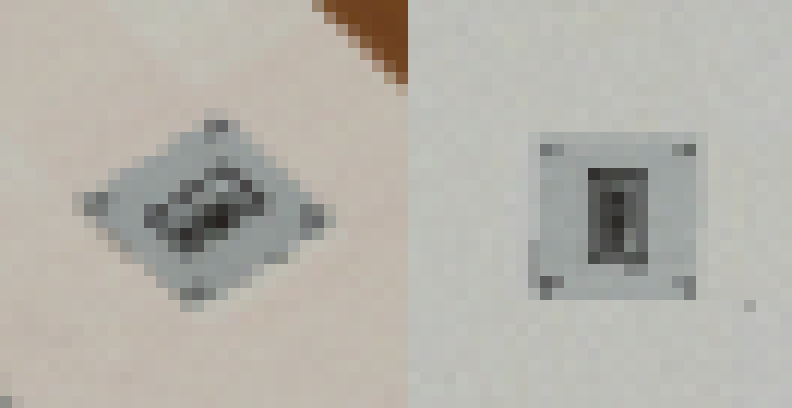

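```bash
python3 - <<'E'
from h import *
for n,(x,y,w,h) in(("scene",(215,140,34,30)),("top",(288,186,26,28))):
    im=cv2.imread(f"pics/{n}0.png")[y:y+h,x:x+w].astype(float)
    d=im[...,2]-im[...,0]  # R-B : warm console vs bluish plate
    print(n,np.percentile(d,[5,25,50,75,95]))
    g=cv2.resize(d,None,fx=6,fy=6,interpolation=cv2.INTER_CUBIC)
    lum=cv2.resize(im.mean(2),None,fx=6,fy=6,interpolation=cv2.INTER_CUBIC)
    base=np.median(im.mean(2)[:3]) 
    for th in(8,15,25):
        m=(lum<base-th).astype(np.uint8)
        if n=="scene": m[:40,140:]=0
        cs,_=cv2.findContours(m,cv2.RETR_EXTERNAL,cv2.CHAIN_APPROX_NONE)
        c=max(cs,key=cv2.contourArea); c=cv2.convexHull(c);c=((c.astype(float)+.5)/6-.5+[x,y]).astype(np.float32)
        M=cv2.moments(c);print(th,M['m00'],M['m10']/M['m00'],M['m01']/M['m00'],np.round(cv2.boxPoints(cv2.minAreaRect(c)),1).tolist())
    # dark slot
    m=(lum<base*.62).astype(np.uint8);cs,_=cv2.findContours(m,cv2.RETR_EXTERNAL,cv2.CHAIN_APPROX_NONE)
    for c in cs:
        if cv2.contourArea(c)>200:
            c=((c.astype(float)+.5)/6-.5+[x,y]).astype(np.float32);M=cv2.moments(c);print("dark",M['m00'],M['m10']/M['m00'],M['m01']/M['m00'],np.round(cv2.boxPoints(cv2.minAreaRect(c)),1).tolist())
im=cv2.imread("pics/top0.png");hsv=cv2.cvtColor(im,cv2.COLOR_BGR2HSV)
x,y,w,h=255,145,90,90
g=cv2.resize(hsv[y:y+h,x:x+w],None,fx=4,fy=4,interpolation=cv2.INTER_CUBIC)
m=((g[...,1]<50)&(g[...,2]>130)).astype(np.uint8)
cs,_=cv2.findContours(m,cv2.RETR_EXTERNAL,cv2.CHAIN_APPROX_NONE);c=max(cs,key=cv2.contourArea)
c=((c.astype(float)+.5)/4-.5+[x,y]).astype(np.float32)
b=cv2.boxPoints(cv2.minAreaRect(c));print(b.round(1).tolist())
P=np.array([plane("top",*p,.07) for p in b]);print(P.round(4),P.mean(0))
for i in range(4):
    e=P[(i+1)%4]-P[i];print(np.linalg.norm(e),np.degrees(np.arctan2(e[1],e[0])))
E
```

```text
scene [-4. 13. 18. 19. 21.]
8 219.62492497765925 231.62651610936308 157.18957732641078 [[220.0, 155.89999389648438], [236.1999969482422, 146.1999969482422], [243.60000610351562, 158.60000610351562], [227.39999389648438, 168.3000030517578]]
15 205.7362119887257 231.59890589961 157.20810091135098 [[220.3000030517578, 156.0], [235.89999389648438, 146.6999969482422], [243.10000610351562, 158.60000610351562], [227.5, 168.0]]
25 193.12501271569636 231.65162937592467 157.21153090012896 [[220.60000610351562, 156.1999969482422], [235.60000610351562, 147.0], [242.6999969482422, 158.5], [227.8000030517578, 167.8000030517578]]
dark 41.555558946565725 231.72027211705233 156.98007671781045 [[226.10000610351562, 157.3000030517578], [234.1999969482422, 152.10000610351562], [237.1999969482422, 156.6999969482422], [229.10000610351562, 161.89999389648438]]
dark 26.111180199310184 245.92955256539636 141.91743294619903 [[241.1999969482422, 139.60000610351562], [248.39999389648438, 139.60000610351562], [248.39999389648438, 146.1999969482422], [241.1999969482422, 146.1999969482422]]
top [-4.  1.  4.  6.  8
[... 647 characters left out ...]
030517578]]
dark 36.13889227970503 300.9785214215716 199.4994423792136 [[298.3999938964844, 203.6999969482422], [298.3999938964844, 195.39999389648438], [303.3999938964844, 195.39999389648438], [303.3999938964844, 203.6999969482422]]
[[270.3999938964844, 218.60000610351562], [271.20001220703125, 159.39999389648438], [331.3999938964844, 160.1999969482422], [330.6000061035156, 219.39999389648438]]
[[ 0.4186 -0.0598  0.07  ]
 [ 0.6186 -0.0616  0.07  ]
 [ 0.6174 -0.265   0.07  ]
 [ 0.4174 -0.2609  0.07  ]] [ 0.51800887 -0.16181894  0.07      ]
0.19994196587367621 -0.5029527909789476
0.20349695539974028 -90.32707007207202
0.1999930985784531 178.80582077446243
0.20108416295080792 89.66461769236052
```

```bash
python3 - <<'E'
from h import *
print(tri((231.62,157.2),(300.78,199.75)));print(tri((231.72,156.98),(300.98,199.5)))
print(plane("top",300.8,199.75,.07),plane("scene",231.62,157.2,.07))
# edges of console top by line fits (left & right), yaw
im=cv2.cvtColor(cv2.imread("pics/top0.png"),cv2.COLOR_BGR2HSV)[...,1].astype(float)
for u0,u1,sg in((264,278,-1),(324,338,1)):
    pts=[]
    for v in range(164,216):
        g=np.diff(im[v,u0:u1])*sg; g=np.clip(g,0,None)
        if g.sum()>20: pts.append(((g*(np.arange(u0,u1-1)+.5)).sum()/g.sum(),v))
    vx,vy,a,b=cv2.fitLine(np.float32(pts),cv2.DIST_HUBER,0,.01,.01).ravel()
    A=plane("top",a+vx/vy*(160-b),160,.07);B=plane("top",a+vx/vy*(219-b),219,.07);d=A-B
    print(A,B,np.degrees(np.arctan2(d[1],d[0])))
s=readout.get_state();from scipy.spatial.transform import Rotation as R
print(R.from_euler('xyz',s['eef_rot'],degrees=True).as_matrix().round(3))
E
```

```text
(array([ 0.48322615, -0.16195547,  0.07001145]), np.float64(1.7960771304993677))
(array([ 0.4835261 , -0.16205081,  0.07131379]), np.float64(0.5382429343876068))
[ 0.48259648 -0.16137533  0.07      ] [ 0.48378622 -0.16267498  0.07      ]
[ 0.61649581 -0.05972407  0.07      ] [ 0.41734879 -0.05905014  0.07      ] -0.19389343771376713
[ 0.61811775 -0.2637324   0.07      ] [ 0.41890292 -0.26234752  0.07      ] -0.39829470090805114
[[-0.     0.935 -0.356]
 [-0.001 -0.356 -0.935]
 [-1.     0.     0.001]]
```

```bash
python3 -m handwheel '[[[0.65,-1,0,0.5],[0.65,-1,0,0.5],[0.65,-1,0,0.5],[0.65,-1,0,0.5],[0.65,-1,0,0.5],[0.65,-1,0,0.5],[0.65,-1,0,0.5],[0.65,-1,0,0.5]]]' 50 40
```

```text
time_s: 0.9
tcp_pos: [0.4488, 0.3011, 0.2207]
eef_rot: [-7.0, 89.6, -96.6]
contact_force: [1.1, 0.6, -0.4]
gripper_width: 0.0497
```

```bash
cat >> h.py <<'E'
def st(tx=None,ty=None,tz=None,psi=None):
    from scipy.spatial.transform import Rotation as R
    s=readout.get_state();M=R.from_euler('xyz',s['eef_rot'],degrees=True).as_matrix()
    a=np.degrees(np.arctan2(M[1,2],M[0,2]));p=s['tcp_pos']
    print("t",round(s['time_s'],2),"tcp",p.round(4),"psi",round(a,2),"tilt",M[:2,0].round(4),"F",s['contact_force'].round(1),"M",s['moment'].round(2),"w",round(s['gripper_width'],4),"j1,j6",s['joints'][[0,5]].round(1))
    for n,v,c,k in(("x",tx,p[0],.04),("y",ty,p[1],.04),("z",tz,p[2],.04),("psi",psi,a,5)):
        if v is not None: print(n,round((v-c)/k,3),end=" ")
    print()
E
python3 -c "
from h import *
st(.5476,.1554,.1,-91)"
```

```text
t 0.9 tcp [0.4488 0.3011 0.2207] psi -89.59 tilt [-0.0009 -0.0076] F [ 1.1  0.6 -0.4] M [ 0.11 -0.16  0.1 ] w 0.0497 j1,j6 [54.8 35.5]
x 2.47 y -3.643 z -3.017 psi -0.281
```

```bash
python3 -m handwheel '[[[0.6,-0.95,0,-0.1],[0.6,-0.95,0,-0.1],[0.6,-0.9,0,-0.1],[0.5,-0.8,0,0],[0,0,-0.7,0],[0,0,-0.7,0],[0,0,0,0]]]'; python3 -c "
from h import *
st(.5476,.1554,.1,-91)"
```

```text
time_s: 1.6
tcp_pos: [0.5451, 0.1435, 0.1626]
eef_rot: [-11.5, 89.5, -103.0]
contact_force: [0.2, -0.1, -0.7]
gripper_width: 0.0502
t 1.6 tcp [0.5451 0.1435 0.1626] psi -91.52 tilt [-0.0019 -0.0081] F [ 0.2 -0.1 -0.7] M [-0.02  0.03  0.06] w 0.0502 j1,j6 [34.9 53.4]
x 0.062 y 0.299 z -1.565 psi 0.103
```

```bash
python3 -m handwheel '[[[0.06,0.3,-0.5,0.1],[0,0,-0.5,0],[0,0,0,0],[0,0,0,0]]]'; python3 -c "
from h import *
st(.5476,.1554,.055,-91)
s=vision.capture('scene');t=vision.capture('top');st()
cv2.imwrite('pics/g1.png',np.hstack([cv2.resize(s[170:280,240:350],None,fx=4,fy=4),cv2.resize(t[140:230,165:250],None,fx=4,fy=4)[:440].copy() if 0 else cv2.resize(t[130:240,165:250],None,fx=4,fy=4)]))"
```

```text
time_s: 2.0
tcp_pos: [0.5489, 0.1567, 0.1255]
eef_rot: [3.2, 89.5, -87.7]
contact_force: [0.5, 0.9, 1.0]
gripper_width: 0.0499
t 2.0 tcp [0.5489 0.1567 0.1255] psi -90.91 tilt [ 0.0003 -0.0084] F [0.5 0.9 1. ] M [-0.   -0.02 -0.02] w 0.0499 j1,j6 [35.8 52.9]
x -0.032 y -0.032 z -1.761 psi -0.018 
t 2.1 tcp [0.5489 0.1567 0.1256] psi -90.93 tilt [ 0.001  -0.0076] F [ 0.3 -1.1  0.5] M [-0.05 -0.03 -0.04] w 0.0503 j1,j6 [35.8 52.9]
```

View pics/g1.png

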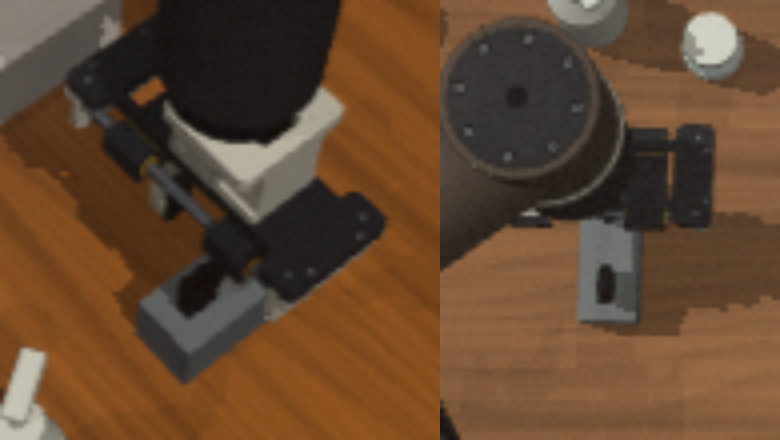

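```bash
python3 -c "
from h import *
for y in (.1567+.03,.1567,.1567-.03): print((np.array(proj('scene',[.5489,y,.126]))-[240,170])*4)"
```

```text
[238.37972281 272.29161212]
[204.88485757 240.29411522]
[172.19573912 209.06634469]
```

```bash
python3 -c "
from h import *
s=vision.capture('scene')
c=cv2.resize(s[205:255,270:320],None,fx=12,fy=12,interpolation=cv2.INTER_CUBIC)
c=np.clip((c/255.)**.6*255,0,255).astype(np.uint8)
for y,col in((.1567+.025,(0,0,255)),(.1567,(0,255,0)),(.1567-.025,(255,0,0))):
    for z in (.1256,):
        u,v=proj('scene',[.5489,y,z]);cv2.circle(c,(int((u-270+.5)*12),int((v-205+.5)*12)),4,col,-1)
cv2.imwrite('pics/g2.png',c)"
```

```text
(no output)
```

View pics/g2.png

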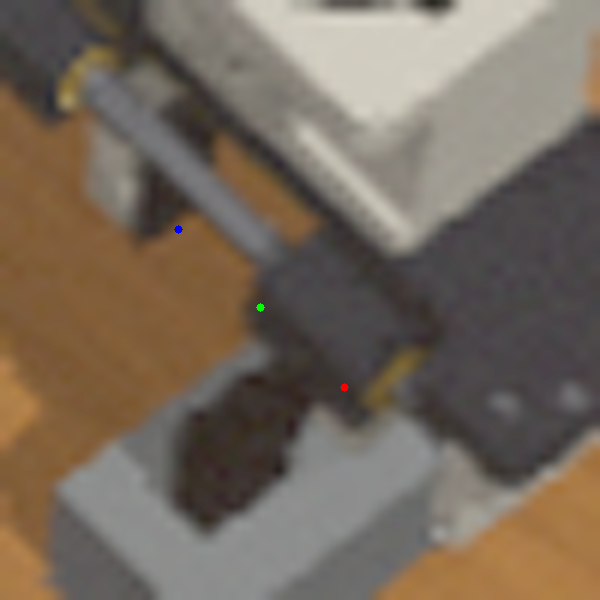

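```bash
python3 -m handwheel '[[[-0.03,-0.03,-0.5,0],[0,0,-0.5,0],[0,0,-0.4,0],[0,0,-0.2,0],[0,0,0,0],[0,0,0,0]]]'; python3 -c "
from h import *
st(.5476,.1554,.055,-91)"
```

```text
time_s: 2.75
tcp_pos: [0.5513, 0.1575, 0.067]
eef_rot: [81.2, 89.4, -9.7]
contact_force: [0.5, -0.0, 0.8]
gripper_width: 0.0499
t 2.75 tcp [0.5513 0.1575 0.067 ] psi -90.88 tilt [ 0.011  -0.0019] F [ 0.5 -0.   0.8] M [ 0.01  0.04 -0.02] w 0.0499 j1,j6 [35.8 52.9]
x -0.092 y -0.053 z -0.299 psi -0.024
```

```bash
python3 -m handwheel '[[[-0.09,-0.06,-0.3,0],[0,0,0,0],[0,0,0,0]]]'; python3 -c "
from h import *
st(.5476,.1554,.055,-91)"
```

```text
time_s: 3.05
tcp_pos: [0.5484, 0.1555, 0.056]
eef_rot: [89.9, 89.2, -0.9]
contact_force: [0.6, -0.6, -0.4]
gripper_width: 0.05
t 3.05 tcp [0.5484 0.1555 0.056 ] psi -90.86 tilt [ 0.0137 -0.0002] F [ 0.6 -0.6 -0.4] M [ 0.01 -0.02 -0.01] w 0.05 j1,j6 [35.8 52.8]
x -0.02 y -0.003 z -0.025 psi -0.027
```

```bash
python3 -m handwheel '[[[0,0,0,0],[0,0,0,0],[0,0,0,0],[0,0,0,0],[0,0,0,0],[0,0,0,0]]]' 0 60; python3 -c "
from h import *
st(.5476,.1554,.055,-91)"
```

```text
time_s: 3.65
tcp_pos: [0.549, 0.1559, 0.0569]
eef_rot: [92.8, 89.1, 2.0]
contact_force: [-0.8, 0.2, -0.2]
gripper_width: 0.0095
t 3.65 tcp [0.549  0.1559 0.0569] psi -90.86 tilt [0.015  0.0005] F [-0.8  0.2 -0.2] M [-0.05  0.02  0.01] w 0.0095 j1,j6 [35.8 52.8]
x -0.034 y -0.012 z -0.047 psi -0.029
```

```bash
python3 -m handwheel '[[[0,0,0.3,0],[0,0,0.5,0],[0,0,0.5,0],[0,0,0.6,0],[0,0,0.6,0],[0,0,0.3,0],[0,0,0,0]]]'; python3 -c "
from h import *
st(.483,-.162,.15,-90.3)"
```

```text
time_s: 4.35
tcp_pos: [0.5482, 0.1556, 0.1772]
eef_rot: [92.4, 89.1, 1.6]
contact_force: [0.6, 0.8, -0.3]
gripper_width: 0.0096
t 4.35 tcp [0.5482 0.1556 0.1772] psi -90.84 tilt [0.0151 0.0004] F [ 0.6  0.8 -0.3] M [-0.01  0.09  0.  ] w 0.0096 j1,j6 [35.9 53. ]
x -1.629 y -7.939 z -0.68 psi 0.107
```

```bash
python3 -m handwheel '[[[-0.2,-0.6,0,0],[-0.2,-1,0,0],[-0.2,-1,0,0],[-0.2,-1,0,0],[-0.2,-1,0,0],[-0.2,-1,0,0],[-0.2,-1,0,0],[-0.2,-0.8,0,0]]]'; python3 -c "
from h import *
st(.483,-.162,.15,-90.3)"
```

```text
time_s: 5.15
tcp_pos: [0.4746, -0.1507, 0.1739]
eef_rot: [89.8, 89.5, -0.6]
contact_force: [0.3, -0.4, -0.3]
gripper_width: 0.0093
t 5.15 tcp [ 0.4746 -0.1507  0.1739] psi -90.48 tilt [ 0.0092 -0.0001] F [ 0.3 -0.4 -0.3] M [-0.03 -0.12  0.  ] w 0.0093 j1,j6 [ 5.1 84.4]
x 0.209 y -0.282 z -0.596 psi 0.036
```

```bash
python3 -m handwheel '[[[0.25,-0.27,-0.2,0],[0,0,-0.5,0],[0,0,-0.4,0],[0,0,0,0],[0,0,0,0]]]'; python3 -c "
from h import *
st(.4847,-.1615,.126,-90.3)
s=vision.capture('scene');t=vision.capture('top')
a=cv2.resize(s[105:185,190:270],None,fx=6,fy=6,interpolation=cv2.INTER_CUBIC);b=cv2.resize(t[150:230,260:310],None,fx=6,fy=6,interpolation=cv2.INTER_CUBIC)
cv2.imwrite('pics/l1.png',np.hstack([a,b]));cv2.imwrite('pics/l1raw.png',s)"
```

```text
time_s: 5.65
tcp_pos: [0.4795, -0.1679, 0.1263]
eef_rot: [88.2, 89.7, -2.7]
contact_force: [0.2, -0.0, -0.4]
gripper_width: 0.0098
t 5.65 tcp [ 0.4795 -0.1679  0.1263] psi -90.93 tilt [ 0.0044 -0.0002] F [ 0.2 -0.  -0.4] M [-0.02 -0.02  0.03] w 0.0098 j1,j6 [ 2.9 86.1]
x 0.131 y 0.161 z -0.007 psi 0.127
```

View pics/l1.png

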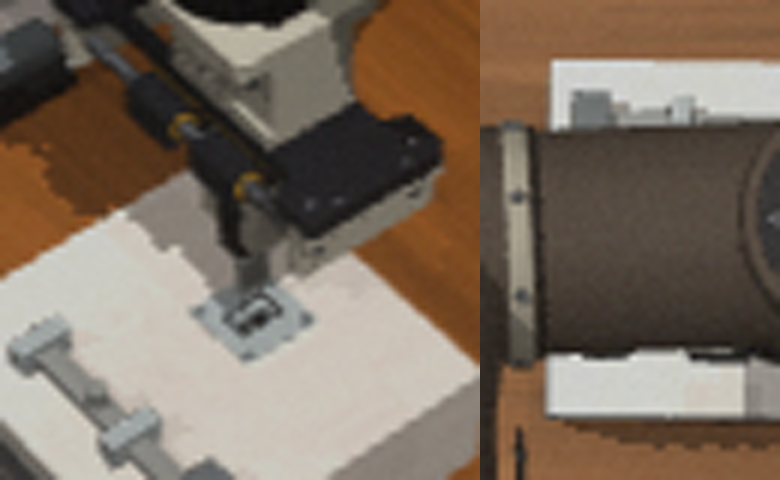

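The key is in the gripper. In the left crop its blade, at about (250,270), is above the slot at (250,315). I'll correct the residual offset.

```bash
python3 -m handwheel '[[[0.13,0.16,0,0.13],[0,0,0,0],[0,0,0,0]]]'; python3 -c "
from h import *
st(.4847,-.1615,.126,-90.3)
s=vision.capture('scene')
x,y=215,125
a=cv2.resize(s[y:y+45,x:x+45],None,fx=13,fy=13,interpolation=cv2.INTER_CUBIC)
cv2.imwrite('pics/l2.png',a);cv2.imwrite('pics/l2raw.png',s)
p=readout.get_state()['tcp_pos']
print(proj('scene',[p[0]-.0014,p[1],p[2]-.0119-.034]), proj('scene',[p[0]-.0014,p[1],p[2]-.0119-.01]))
"
```

```text
time_s: 6.05
tcp_pos: [0.4868, -0.1601, 0.1286]
eef_rot: [89.7, 89.5, -0.4]
contact_force: [0.2, 0.4, -1.0]
gripper_width: 0.0096
t 6.05 tcp [ 0.4868 -0.1601  0.1286] psi -90.12 tilt [ 0.0086 -0.0001] F [ 0.2  0.4 -1. ] M [-0.07 -0.01  0.01] w 0.0096 j1,j6 [ 3.8 86. ]
x -0.053 y -0.035 z -0.064 psi -0.036 
(np.float64(231.59868801438745), np.float64(155.1906233734183)) (np.float64(231.40850286970152), np.float64(149.8198142804146))
```

View pics/l2.png

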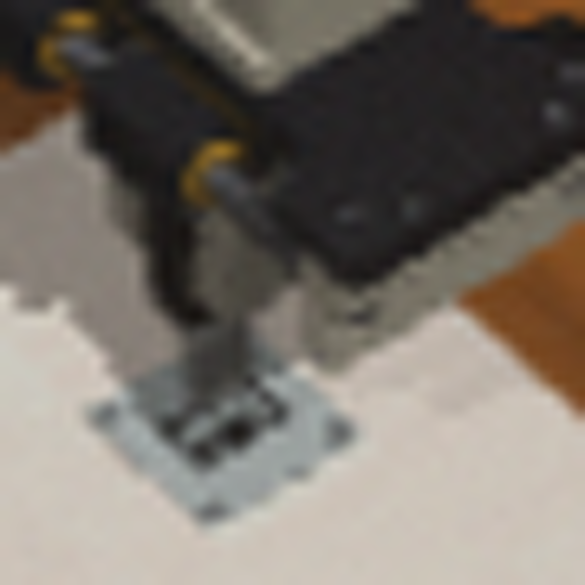

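```bash
python3 -m handwheel '[[[-0.05,-0.04,-0.1,-0.04],[0,0,-0.1,0],[0,0,0,0],[0,0,0,0]]]'; python3 -c "
from h import *
st(.4847,-.1615,.116,-90.3)"
```

```text
time_s: 6.5
tcp_pos: [0.4846, -0.1618, 0.1201]
eef_rot: [90.0, 89.5, -0.3]
contact_force: [-0.5, 0.4, -1.6]
gripper_width: 0.0097
t 6.5 tcp [ 0.4846 -0.1618  0.1201] psi -90.33 tilt [ 0.0091 -0.    ] F [-0.5  0.4 -1.6] M [-0.07  0.02 -0.07] w 0.0097 j1,j6 [ 3.6 86. ]
x 0.003 y 0.007 z -0.102 psi 0.006
```

```bash
python3 -m handwheel '[[[0,0,-0.1,0],[0,0,-0.1,0],[0,0,-0.1,0],[0,0,0,0]]]'; python3 -c "
from h import *
st(.4847,-.1615,.104,-90.3)"
```

```text
time_s: 6.9
tcp_pos: [0.4844, -0.1619, 0.1068]
eef_rot: [90.2, 89.5, -0.2]
contact_force: [-0.0, -0.4, -0.8]
gripper_width: 0.0098
t 6.9 tcp [ 0.4844 -0.1619  0.1068] psi -90.35 tilt [ 0.0087 -0.    ] F [-0.  -0.4 -0.8] M [-0.07  0.07  0.04] w 0.0098 j1,j6 [ 3.6 86. ]
x 0.008 y 0.01 z -0.071 psi 0.01
```

```bash
python3 -m handwheel '[[[0,0,-0.1,0],[0,0,-0.1,0],[0,0,-0.1,0],[0,0,-0.1,0]]]'; python3 -c "
from h import *
st(.4847,-.1615,.082,-90.3)"
```

```text
time_s: 7.3
tcp_pos: [0.4858, -0.1618, 0.0921]
eef_rot: [87.6, 89.4, -2.7]
contact_force: [-7.1, 4.4, 17.4]
gripper_width: 0.0098
t 7.3 tcp [ 0.4858 -0.1618  0.0921] psi -90.28 tilt [ 0.0113 -0.0005] F [-7.1  4.4 17.4] M [ 1.68  2.62 -0.07] w 0.0098 j1,j6 [ 3.6 86. ]
x -0.028 y 0.007 z -0.252 psi -0.003
```

```bash
python3 -m handwheel '[[[-0.03,0.02,-0.06,0.6],[-0.03,0.02,-0.08,-1],[-0.03,0.02,-0.08,1],[-0.03,0.02,-0.08,-0.6]]]'; python3 -c "
from h import *
st(.4847,-.1615,.082,-90.3)"
```

```text
time_s: 7.7
tcp_pos: [0.4855, -0.1609, 0.0847]
eef_rot: [73.8, 88.8, -16.2]
contact_force: [-2.7, -3.2, 17.1]
gripper_width: 0.0098
t 7.7 tcp [ 0.4855 -0.1609  0.0847] psi -89.97 tilt [ 0.0199 -0.0058] F [-2.7 -3.2 17.1] M [-1.17  1.24  0.03] w 0.0098 j1,j6 [ 4.  85.6]
x -0.02 y -0.016 z -0.067 psi -0.067
```

```bash
python3 -m handwheel '[[[-0.02,-0.02,-0.08,0.5],[-0.02,-0.02,-0.08,-0.9],[-0.02,0,-0.08,0.9],[-0.02,0,-0.08,-0.6]]]'; python3 -c "
from h import *
st(.4847,-.1615,.082,-90.3)
s=vision.capture('scene')
x,y=205,115
a=cv2.resize(s[y:y+55,x:x+55],None,fx=11,fy=11,interpolation=cv2.INTER_CUBIC)
cv2.imwrite('pics/l3.png',a)
st()"
```

```text
time_s: 8.1
tcp_pos: [0.4858, -0.1615, 0.0816]
eef_rot: [75.9, 88.3, -14.4]
contact_force: [-12.0, 6.8, 38.3]
gripper_width: 0.0094
t 8.1 tcp [ 0.4858 -0.1615  0.0816] psi -90.25 tilt [ 0.0283 -0.0072] F [-12.    6.8  38.3] M [2.95 4.85 0.33] w 0.0094 j1,j6 [ 4.  85.2]
x -0.026 y 0.0 z 0.01 psi -0.011 
t 8.15 tcp [ 0.4857 -0.1615  0.0816] psi -90.63 tilt [ 0.0284 -0.0074] F [-11.4   7.7  36.3] M [3.15 4.55 0.22] w 0.0096 j1,j6 [ 4.  84.8]
```

View pics/l3.png

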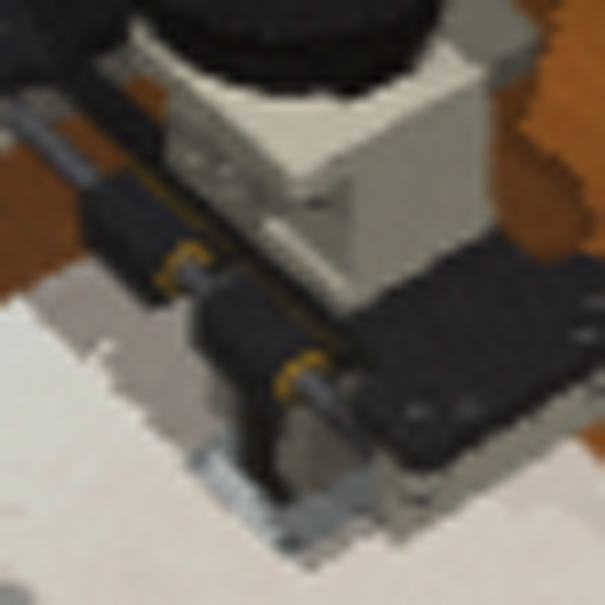

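```bash
python3 -m handwheel '[[[-0.03,0.01,-0.06,0],[-0.02,0,-0.06,0]]]'; python3 -c "
from h import *
st(.4847,-.1615,.082,-90.3)"
```

```text
time_s: 8.35
tcp_pos: [0.4855, -0.1614, 0.0816]
eef_rot: [75.0, 88.0, -15.5]
contact_force: [-7.6, 6.3, 25.6]
gripper_width: 0.0099
t 8.35 tcp [ 0.4855 -0.1614  0.0816] psi -90.49 tilt [ 0.0333 -0.0092] F [-7.6  6.3 25.6] M [2.62 3.17 0.13] w 0.0099 j1,j6 [ 4.2 84.7]
x -0.021 y -0.002 z 0.009 psi 0.038
```

```bash
python3 -m handwheel '[[[-0.02,-0.01,-0.05,-1],[-0.02,-0.01,-0.05,-1],[-0.01,-0.01,-0.05,-1],[-0.01,0,-0.05,-1]]]'; python3 -c "
from h import *
st(.4843,-.162,.082,-186)"
```

```text
time_s: 8.75
tcp_pos: [0.4851, -0.1621, 0.0817]
eef_rot: [77.1, 87.7, -33.8]
contact_force: [-8.6, 3.2, 24.8]
gripper_width: 0.0096
t 8.75 tcp [ 0.4851 -0.1621  0.0817] psi -110.85 tilt [ 0.034  -0.0227] F [-8.6  3.2 24.8] M [1.62 3.52 0.22] w 0.0096 j1,j6 [ 4.7 62.9]
x -0.019 y 0.002 z 0.008 psi -15.03
```

```bash
python3 -m handwheel '[[[-0.04,0.02,-0.04,-1],[-0.04,0.02,-0.04,-1],[-0.04,0.02,-0.04,-1],[-0.04,0.01,-0.04,-1]]]'; python3 -c "
from h import *
st(.4843,-.162,.082,-186)"
```

```text
time_s: 9.15
tcp_pos: [0.4832, -0.1613, 0.0821]
eef_rot: [81.2, 87.0, -50.1]
contact_force: [-2.5, 1.5, 13.8]
gripper_width: 0.0096
t 9.15 tcp [ 0.4832 -0.1613  0.0821] psi -131.38 tilt [ 0.033  -0.0396] F [-2.5  1.5 13.8] M [0.73 1.09 0.15] w 0.0096 j1,j6 [ 5.6 40.4]
x 0.028 y -0.017 z -0.002 psi -10.925
```

```bash
python3 -m handwheel '[[[-0.01,0.0,-0.04,-1],[0,0.0,-0.04,-1],[0,0,-0.04,-1],[0,0,-0.04,-1]]]'; python3 -c "
from h import *
st(.4843,-.162,.082,-186)"
```

```text
time_s: 9.55
tcp_pos: [0.4836, -0.162, 0.082]
eef_rot: [83.3, 86.8, -68.7]
contact_force: [-7.2, 3.3, 20.0]
gripper_width: 0.0099
t 9.55 tcp [ 0.4836 -0.162   0.082 ] psi -151.99 tilt [ 0.0204 -0.0523] F [-7.2  3.3 20. ] M [1.48 2.95 0.13] w 0.0099 j1,j6 [ 6.  18.7]
x 0.017 y 0.001 z 0.001 psi -6.802
```

```bash
python3 -m handwheel '[[[-0.02,0.01,-0.04,-1],[-0.02,0.01,-0.04,-1],[-0.02,0.01,-0.04,-1],[-0.02,0.01,-0.04,-1]]]'; python3 -c "
from h import *
st(.4843,-.162,.082,-186)"
```

```text
time_s: 9.95
tcp_pos: [0.4831, -0.1617, 0.0821]
eef_rot: [88.9, 86.5, -83.6]
contact_force: [-5.5, 1.4, 16.8]
gripper_width: 0.0097
t 9.95 tcp [ 0.4831 -0.1617  0.0821] psi -172.54 tilt [ 0.0069 -0.061 ] F [-5.5  1.4 16.8] M [0.48 1.79 0.14] w 0.0097 j1,j6 [ 6.4 -2.6]
x 0.031 y -0.007 z -0.002 psi -2.692
```

```bash
python3 -m handwheel '[[[-0.01,0.0,-0.04,-1],[-0.01,0,-0.04,-1],[-0.01,0,-0.04,-0.6]]]'; python3 -c "
from h import *
st(.4843,-.162,.082,174)
s=vision.capture('scene');st()
t=vision.capture('top')
a=cv2.resize(s[105:215,165:275],None,fx=5,fy=5,interpolation=cv2.INTER_CUBIC)
cv2.imwrite('pics/l4.png',a)
cv2.imwrite('pics/l4t.png',cv2.resize(t[150:230,260:340],None,fx=5,fy=5,interpolation=cv2.INTER_CUBIC))
st()"
```

```text
time_s: 10.25
tcp_pos: [0.4829, -0.1618, 0.082]
eef_rot: [92.2, 86.4, -93.8]
contact_force: [-7.0, 4.3, 20.0]
gripper_width: 0.0093
t 10.25 tcp [ 0.4829 -0.1618  0.082 ] psi 174.02 tilt [-0.0042 -0.0627] F [-7.   4.3 20. ] M [2.27 2.71 0.07] w 0.0093 j1,j6 [  6.4 -16.1]
x 0.036 y -0.004 z -0.001 psi -0.004 
t 10.3 tcp [ 0.4829 -0.1619  0.082 ] psi 173.87 tilt [-0.0042 -0.0628] F [-7.   4.6 21.1] M [2.11 2.62 0.01] w 0.0098 j1,j6 [  6.4 -16.2]

t 10.35 tcp [ 0.4829 -0.1619  0.082 ] psi 174.1 tilt [-0.0039 -0.0627] F [-7.2  4.6 19.9] M [ 2.04  2.58 -0.05] w 0.0097 j1,j6 [  6.4 -16. ]
```

View pics/l4.png

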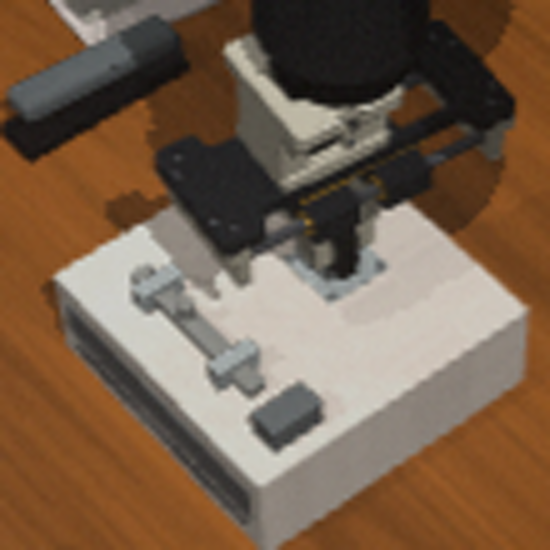

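View pics/l4t.png

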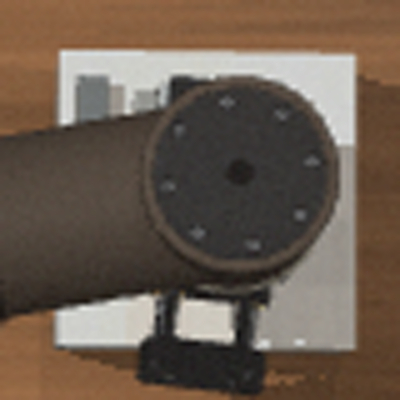

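The bolt has left its catch: there is a gap at about (255,385) in the crop. I'll hold briefly and check it stays put.

```bash
python3 -m handwheel '[[[0,0,-0.04,-0.1],[0,0,-0.04,-0.1],[0,0,-0.04,-0.1],[0,0,-0.04,-0.1]]]'; python3 -c "
from h import *
st()
s=vision.capture('scene');
for i in range(4): vision.capture('top')
st()
a=cv2.resize(s,None,fx=1.5,fy=1.5,interpolation=cv2.INTER_CUBIC)
cv2.imwrite('pics/l5.png',a)"
```

```text
time_s: 10.75
tcp_pos: [0.4828, -0.1618, 0.082]
eef_rot: [94.2, 86.3, -93.6]
contact_force: [-7.7, 4.3, 20.7]
gripper_width: 0.0096
t 10.75 tcp [ 0.4828 -0.1618  0.082 ] psi 172.24 tilt [-0.004  -0.0645] F [-7.7  4.3 20.7] M [2.23 2.85 0.07] w 0.0096 j1,j6 [  6.5 -18. ]

t 11.0 tcp [ 0.4829 -0.1618  0.082 ] psi 172.26 tilt [-0.0039 -0.0645] F [-8.2  5.  20.4] M [2.28 2.96 0.01] w 0.0097 j1,j6 [  6.4 -18. ]
```

View pics/l5.png

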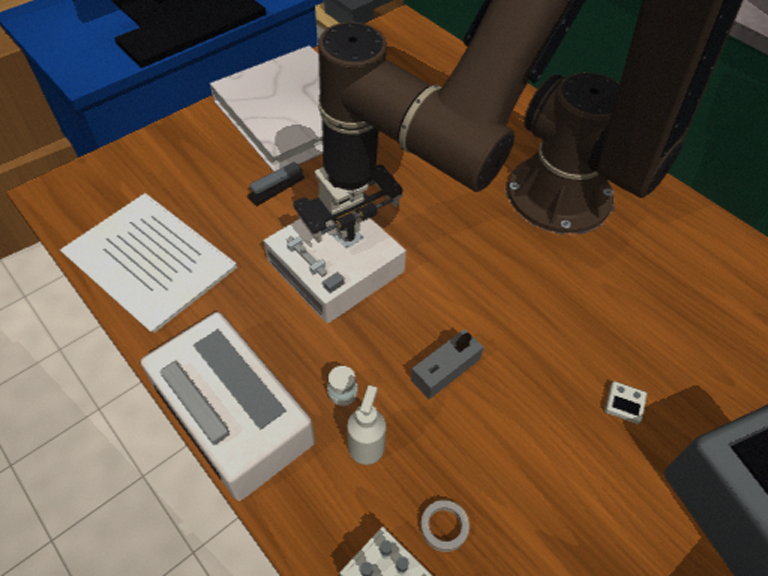

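The round key is still in its rack at (462,340) and the far socket is empty. The bystanders look unmoved, and the pose and push stay steady. Handing in.

```bash
python3 -c "
from plant import close_job
print(close_job())"
```

```text
the job is handed in; nothing more can be done
None
```

The service key is in the console lock, pushed home and turned a quarter clockwise. I handed the job in at about 11.0 s, still gripping the key and holding it turned. `close_job()` gave no verdict.

**Key choice:** I took the key in the rack socket farther from the robot. Its outline in the scene view was larger and straighter-edged than the other key's (116 against 88 px²).

**Insertion:** I wiggled it past both pin pairs. It stopped hard with the TCP at z = 0.0816, against a predicted 0.082, and the push peaked at 38 N.

**Last checks:**
- **Turn:** the tool turned about 97° including the blade's play. The picture shows the tray bolt clear of its catch.
- **Hold:** the pose stayed steady over the last 0.25 s with about 20 N of downward push, and the fingers closed to about 9.7 mm on the 10 mm bow.
- **Surroundings:** the round key is still in its socket, and the bystanders look unmoved in the scene picture. I did not measure their positions.

**Less certain:**
- **Tilt:** the tool leaned by up to 0.065 rad during the turn. I estimate the key leans about 0.05 rad, under the 0.12 limit.
- **Spring torque:** the vertical moment readings (0 to 0.2 N m) were too noisy to confirm it.
- **Plug angle:** I inferred it from the tool angle and the bolt, since it has no direct reading.

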